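Press a candle lid home and hold the press down

TASK

Stand the open candle jar upright in the round nest of the hand press, then set the wooden lid squarely in the jar's mouth. Then bring the press's spring-return lever down by its red grip until the lever lies level, its sprung foot squeezing the lid's seal, and finish while still holding it there: do not let go. Leave the other things on the bench where they are.

Things in the scene. Friction and masses are not known exactly. Their poses are not given: they have to be found in the camera images.
- jar_center (a point): Centre of the open candle jar, half-way up. Dark red glass, cream wax, wick stub, the only lidless jar outside the crates. 75 mm tall: straight body 62 mm in diameter up to 53 mm, then a threaded neck 55 mm outside, 49 mm inside, the mouth open 17 mm down to the wax. About 0.25 kg. z points up out of the mouth.
- lid_center (a point): Centre of the loose lid, half-way up its 16 mm. A pale wooden disc 60 mm in diameter, 9 mm thick, over a white plug (the seal) 41 mm in diameter, 7 mm deep; about 35 g. It lies plug down. Fitted, the plug is in the jar's mouth with 4 mm clearance all round and the disc rests on the rim: this point is then 76 mm above the jar's underside.
- press: The hand press, bolted down: a grey-green base plate 12 mm thick, 130 mm wide (y), from 72 mm in front (-x) to 163 mm behind (+x) its origin, which lies on the bench under the nest's centre. Two upright cheeks 165 mm high, 95 to 140 mm behind the origin, 117 mm over their outsides, carry the lever. z up.
- nest (a point): Where the centre of the jar's underside belongs: centre of the floor of the white nest ring on the press's base plate, 12 mm above the bench. Ring 74 mm inside, 90 mm outside, 10 mm high. Its axes are the press's: x points from the nest towards the hinge, z up.
- lever_hinge (a point): Middle of the lever's hinge pin, 110 mm behind the nest's centre (along the press's +x) and 150 mm above the bench. The hinge axis is the press's y axis. Same axes as the press.
- lever (a joint): Lever angle, rad. 0: raised against its stop by the return spring, leaning back 15 degrees past upright. Grows as the lever comes forward over the nest and down; 1.833: level, its end 185 mm from the hinge towards the press's -x; stop at 2.00. Let go, it springs back to 0. A yoke of two flat side arms, 90 mm over the outsides, the sprung foot between them.
- grip: Red grip, a bar 18 mm in diameter, 70 mm long across the yoke's end, parallel to the hinge axis; origin at its middle, 185 mm from the hinge axis. Turns freely on its core; its y lies along the bar. Raised: 329 mm above the bench, 48 mm behind the hinge. Lever level: 150 mm above the bench, 185 mm in front of it. Takes 1 to 4 N to bring down, rising to 12 N once the foot bears on the lid.
- pad: The foot's round pad, 42 mm in diameter; origin at the centre of its black underside. The foot hangs plumb from a pivot on the lever 110 mm from the hinge, pad 68 mm below the pivot; it slides up against a spring (2 N + 1 N per mm). It meets the lid on the jar in the nest about 0.13 rad before level and is pushed in 14 mm, about 17 N, at level.
- candle_a: A finished candle, like the jar but with its wooden lid on, 84 mm tall; origin at the centre of its underside. To be left alone.
- candle_b: Another finished candle with its lid on, 84 mm tall; origin at the centre of its underside. To be left alone.
- label_roll: A roll of cream labels standing on its end, 90 mm in diameter, 50 mm tall; origin at the centre of its underside. To be left alone.
- wick_bar: A flat aluminium wick-centring strip, 120 x 22 x 5 mm; origin at the centre of its underside. To be left alone.
- scraper: A flat steel scraper with a wooden handle, 0.2 m long, lying on the bench. To be left alone.
- pitcher: A steel pouring pitcher, 110 mm in diameter, 150 mm tall; origin at the centre of its underside. To be left alone.

How it is judged:
On the way, in this order (a step that is already met when the one before it is completed fails the run):
1. the jar stands upright in the nest, let go (horizontal distance between jar_center and nest below 0.008 m and z of jar_center in the frame of nest below 0.0405 m and angle between jar_center's own z axis and vertical below 0.06 rad and contact force between the fingers and jar below 0.1 N), for 0.2 s.
2. the lid is seated in the mouth of the jar in the nest, let go (horizontal distance between jar_center and nest below 0.008 m and horizontal distance between lid_center and jar_center below 0.006 m and z of lid_center in the frame of jar_center between 0.035 and 0.041 m and angle between the z axis of lid_center and the z axis of jar_center, either way round below 0.06 rad and contact force between the fingers and lid below 0.1 N), for 0.2 s.
3. the lever is brought down level, its foot bearing on the lid (value of joint lever between 1.763 and 1.903 rad and contact force between pad and lid above 8 N), for 0.3 s.
At the end, for the whole second after the job is handed in: Still held down by its grip, the lever is level within 4 degrees and the pad presses the lid with 8 to 28 N; the jar stands upright on the nest's floor within 8 mm of its centre, the lid lies flat on the jar's rim within 6 mm of its centre (all of step 3 and contact force between pad and lid below 28 N and contact force between any of the fingers, the arm and grip above 2 N and horizontal distance between jar_center and nest below 0.008 m and z of jar_center in the frame of nest below 0.0405 m and angle between jar_center's own z axis and vertical below 0.06 rad and horizontal distance between lid_center and jar_center below 0.006 m and z of lid_center in the frame of jar_center between 0.035 and 0.041 m and angle between the z axis of lid_center and the z axis of jar_center, either way round below 0.06 rad); the arm keeps its last pose, push and grip.
It fails at once if the jar is tipped over (angle between jar_center's own z axis and vertical above 0.6 rad).
It fails at once if one of the other things on the bench is shoved by more than 30 mm (distance of any of candle_a, candle_b, label_roll, wick_bar, scraper, pitcher from where it was at the start of the episode above 0.03 m).
It also fails if it takes over 67 s, if anything falls off the work surface, if the arm or the gripper's body presses on something with over 40 N, if the wrist force passes 120 N, or if a joint passes its speed limit or range.

ROBOT

A 7-joint arm with a two-finger parallel gripper is mounted at the origin on the work surface. World frame = base frame: x ahead of the robot, y to its left, z up, the work surface at z = 0. Lengths are in m, angles in rad, forces in N, time in s.
With the tool pointing down it reaches from about 0.35 to 0.9 m from the base axis. Payload 7.2 kg.
Tool frame: the origin (TCP) lies at the very end of the fingers, on their centre line; the grasp point (between the pads) lies 19 mm behind it; z points along the fingers, y is the line along which they close (so a half turn about z gives the same grasp; the last joint's range is limited). The gripper opens to 85 mm and grips with 20 to 120 N. Pads are 22 mm wide; open, the fingers measure 114 mm over their backs; the gripper's body (76 mm by 85 mm) begins 54 mm behind the grasp point. The pads swing forward as they close: fully open they stand 13 mm farther back than shut.
Start: joints at [-1.366, 0.411, -0.013, 1.596, 0.006, 1.134, -0.082], TCP at [0.168, 0.602, 0.231] pointing down, gripper open.
Joint ranges: [-2.95, 2.95], [-0.29, 1.99], [-1.47, 1.44], [0.14, 2.54], [-1.03, 4.17], [0.13, 1.85], [-2.86, 2.86]. Speed limits (rad/s): [2.39, 2.39, 3.01, 3.01, 3.14, 3.14, 3.14].

INTERFACE

Orientations are given as [roll, pitch, yaw] about the fixed x, y, z axes, in that order (R = Rz(yaw) Ry(pitch) Rx(roll)).
In Python, from plant import ctrl gives the robot as it stands.
- The arm moves only by the tool play_rows, never from a script. Its arguments are lists of equal length, an entry for each row: "linear": the shift along the tool's x, y, z in mm, a list of three; "twist": the turn about the tool's z in rad. A call has 1 to 20 rows; each row is the pose to reach, as a shift and turn from the pose commanded when the call began, along the tool's axes at that moment; what a row does not reach only later rows make up. A row lasts 1/12 s, in which the tool goes at most 41.7 mm and 7.16 degrees, less where a joint would pass 70% of its speed; a pose out of reach is approached as far as the arm can. A call with a gripper value outside its range is refused whole. "claw" is the closure in counts, from 0 (fully open) to 255 (shut), set as the call begins (left out, the last holds). The fingers move at their own pace and stop on an object; "newtons" is the grip in N (left out, the last holds). Time passes only in rows, so rows that repeat a pose let the fingers close. It gives the time, the measured TCP pose, the force, the opening and the grip force at its end, in the units of the state.
- ctrl.state(): the state, without advancing time (a new reading comes with each control period).
- ctrl.snapshot(name): name is "scene" or "side" or "wrist"; returns the picture (480x640x3 uint8, red, green, blue); there is no depth.
- ctrl.camera_model(name): a dict with "fx", "fy", "cx", "cy" (pixels), "R" (3x3) and "t" (3): a world point X has camera coordinates R X + t. Camera axes: x right, y down, z forward; pixel columns grow to the right and rows downward; lengths in m; the calibration is good to about 2 mm. A picture is of the moment at which its call begins: read the wrist's pose just before it. camera_model takes no time and is no camera call; for the wrist camera it gives the pose at the moment of the call.
- ctrl.job_done(): hands the job in; it is judged then, once.
The state is a dict: "time_s": time; "qpos": joint angles; "dq": joint speeds; "joint_torque": joint torques, N m; "tcp_pos": TCP position; "eef_rot": TCP orientation; "contact_force": force on the tool from outside, world axes, zero at the start; "wrist_torque": the same for the moment, N m; "finger_gap": finger opening in m; "gripper_force": force on a finger pad.
Only numpy, scipy, OpenCV 4.12 (cv2) and the standard library are available. Lean on these libraries where they do the work, as an engineer would, in place of code of your own. Each camera call takes 0.05 s, during which the arm holds its last target. There are 200 camera calls.

## Working session

There is one attempt and no reset: what is moved stays moved. The work goes in short steps, Python scripts to look and compute and a tool call to move; the robot and the scene stay as the last step left them, time stands still between calls to the robot, and variables do not carry over. Pictures are saved under pics/ and viewed, at most 13 in all, crops included, and the job is handed in when it is done.

Besides the shell and the picture viewer there is one more tool, called after "Emit:" by a JSON object that holds its "fn" and its "kwargs", one argument or row to a line. play_rows: Moves the arm, as the interface text tells. Its arguments: {"type":"object","properties":{"linear":{"type":"array"},"twist":{"type":"array"},"claw":{"type":"number"},"newtons":{"type":"number"}},"required":["linear","twist"]}

```bash
mkdir -p pics; ls; python3 - <<'E'
from plant import ctrl
import cv2
s=ctrl.state(); print(s)
for n in("scene","side"):
    im=ctrl.snapshot(n); cv2.imwrite(f"pics/{n}0.png",im[:,:,::-1]); m=ctrl.camera_model(n); print(n,m)
E
```

```text
pics
{'time_s': 0.0, 'qpos': array([-1.3661896 ,  0.41191626, -0.01270321,  1.59706603,  0.00564452,
        1.13428029, -0.08219269]), 'dq': array([-0.00010727, -0.00032275,  0.00093703,  0.00034626, -0.00050161,
        0.00033333,  0.00010877]), 'joint_torque': array([ 1.08266966e-05, -6.00615120e+01,  6.81950692e-01, -2.99426544e+01,
        1.37578262e-02,  1.07390131e-02,  8.80650987e-06]), 'tcp_pos': array([0.16832144, 0.601388  , 0.23043393]), 'eef_rot': array([-3.13996600e+00,  1.59585952e-04,  2.86882889e+00]), 'contact_force': array([-0.94458937, -0.0546911 , -0.36535722]), 'wrist_torque': array([ 0.00824791, -0.05502197, -0.01559694]), 'gripper_force': 0.0, 'finger_gap': 0.08492357364910345}
scene {'fx': 443.3666349154688, 'fy': 443.3666349154688, 'cx': 312.40927424321177, 'cy': 232.04045301909179, 'R': array([[ 0.85422378,  0.51989959, -0.00247938],
       [ 0.42040343, -0.69353609, -0.5850373 ],
       [-0.30588019,  0.49871043, -0.8110026 ]]), 't': array([-0.45616716, -0.1422108 ,  1.6426833 ])}
side {'fx': 507.87351911223965, 'fy': 507.87351911223965, 'cx': 322.2652009276462, 'cy': 246.4189765076647, 'R': array([[ 0.99764382, -0.06596599,  0.01884941],
       [-0.02979035, -0.6640226 , -0.74711882],
       [ 0.06180087,  0.74479694, -0.66442319]]), 't': array([-0.55114315,  0.13575127,  1.37092794])}
```

View pics/scene0.png

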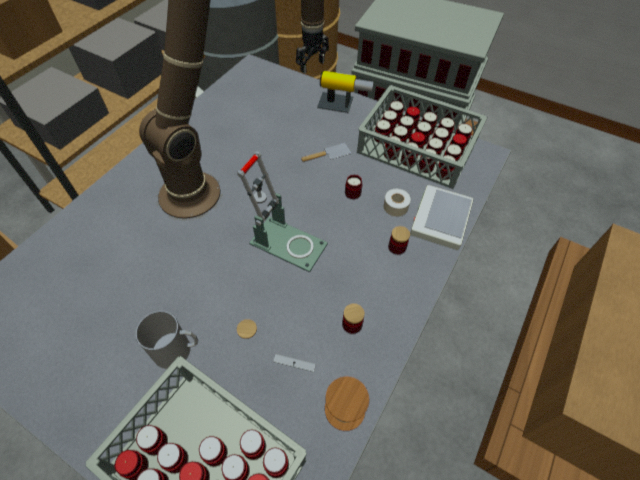

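View pics/side0.png

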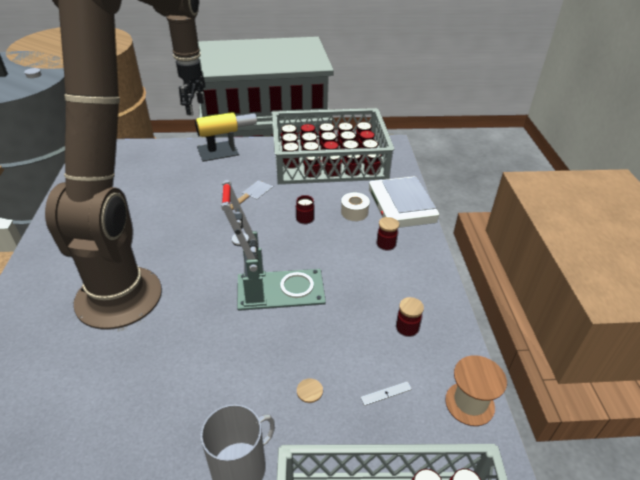

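Scene view: open jar at about (353,186), lid (247,329), nest ring (300,245), red grip (250,163). Side view: the same at (305,208), (310,390), (297,285), (228,195).

```bash
cat > h.py <<'E'
import numpy as np,cv2
from plant import ctrl
def ray(m,u,v):
    d=np.array([(u-m["cx"])/m["fx"],(v-m["cy"])/m["fy"],1.]); R=np.array(m["R"]); return -R.T@m["t"],R.T@d
def onz(m,u,v,z):
    o,d=ray(m,u,v); return o+d*(z-o[2])/d[2]
def tri(m1,p1,m2,p2):
    o1,d1=ray(m1,*p1); o2,d2=ray(m2,*p2); s,_,_,_=np.linalg.lstsq(np.c_[d1,-d2],o2-o1,rcond=None)
    a=o1+s[0]*d1; b=o2+s[1]*d2; return (a+b)/2,np.linalg.norm(a-b)
def blob(im,box,lo,hi,hull=True):
    """largest hsv blob in box u0,v0,u1,v1 -> (outline centre, contour)"""
    u0,v0,u1,v1=box; h=cv2.cvtColor(np.ascontiguousarray(im[v0:v1,u0:u1]),cv2.COLOR_RGB2HSV)
    k=cv2.inRange(h,np.array(lo),np.array(hi)); c,_=cv2.findContours(k,cv2.RETR_EXTERNAL,cv2.CHAIN_APPROX_NONE)
    c=max(c,key=cv2.contourArea)+np.array([[u0,v0]]); c=c.astype(np.int32); M=cv2.moments(cv2.convexHull(c))
    return np.array([M["m10"],M["m01"]])/M["m00"],c
E
python3 - <<'E'
from h import *
B={"scene":dict(jar=(335,170,370,205),lid=(225,310,270,350),nest=(275,228,325,265),grip=(230,145,270,182)),
"side":dict(jar=(285,190,325,230),lid=(285,370,335,410),nest=(270,265,325,302),grip=(215,178,245,220))}
H=dict(jar=((0,0,110),(179,110,255),.058),lid=((8,60,80),(30,255,255),.016),nest=((0,0,165),(179,60,255),.022),grip=((0,150,90),(8,255,255),None))
P={}
for n in B:
    im=cv2.cvtColor(cv2.imread(f"pics/{n}0.png"),cv2.COLOR_BGR2RGB); m=ctrl.camera_model(n)
    for k,b in B[n].items():
        lo,hi,z=H[k]
        try: c,ct=blob(im,b,lo,hi)
        except Exception as e: print(n,k,e); continue
        P[n,k]=c; print(n,k,c.round(1),cv2.boundingRect(ct), onz(m,*c,z).round(4) if z else "")
for k in B["side"]:
    try: print(k,tri(ctrl.camera_model("scene"),P["scene",k],ctrl.camera_model("side"),P["side",k]))
    except KeyError: pass
E
```

```text
scene jar [352. 187.] (335, 170, 35, 35) [0.5209 0.2936 0.058 ]
scene lid [246.4 328.4] (237, 319, 20, 19) [ 0.5031 -0.3251  0.016 ]
scene nest [299.6 245.5] (287, 235, 26, 22) [0.4817 0.0035 0.022 ]
scene grip [249.1 163.3] (241, 155, 17, 18) 
side jar [304.5 209.5] (285, 190, 40, 40) [0.5151 0.289  0.058 ]
side lid [309.3 390.3] (297, 379, 26, 24) [ 0.5013 -0.326   0.016 ]
side nest [297. 283.] (270, 265, 55, 37) [0.4831 0.0071 0.022 ]
side grip [226.  192.8] (223, 184, 7, 18) 
jar (array([0.515985  , 0.30431823, 0.04564813]), np.float64(0.0011324401440339507))
lid (array([ 0.50154661, -0.32388817,  0.01238226]), np.float64(0.0004934558268517598))
nest (array([0.48337303, 0.00096949, 0.02759319]), np.float64(0.0012549451244198975))
grip (array([ 0.32575619, -0.00531553,  0.33597127]), np.float64(0.0034525204969283424))
```

Emit:
{"fn": "play_rows", "kwargs": {
  "linear": [
    [-35,-17,3],
    [-70,-34,6],
    [-105,-51,8],
    [-140,-68,11],
    [-175,-85,14],
    [-210,-101,17],
    [-245,-118,20],
    [-280,-135,22],
    [-315,-152,25],
    [-350,-169,27],
    [-385,-186,29],
    [-420,-202,30],
    [-420,-202,30],
    [-420,-202,30]
  ],
  "twist": [-0.02,-0.05,-0.07,-0.1,-0.12,-0.14,-0.17,-0.19,-0.22,-0.24,-0.26,-0.273,-0.273,-0.273],
  "claw": 0
}}

```text
time_s: 1.27
tcp_pos: [0.5201, 0.2913, 0.2007]
eef_rot: [-3.14, -0.0, 3.136]
contact_force: [-0.8, 0.9, -0.2]
finger_gap: 0.0855
gripper_force: 0.0
```

```bash
python3 - <<'E'
from h import *
s=ctrl.state(); print(s["time_s"],s["tcp_pos"],s["eef_rot"])
m=ctrl.camera_model("wrist"); im=ctrl.snapshot("wrist"); cv2.imwrite("pics/w1.png",im[:,:,::-1]); print(m)
R,t=np.array(m["R"]),m["t"]
for X in ([.518,.293,.058],[.518,.293,.075]):
    c=R@X+t; print(c[:2]/c[2]*m["fx"]+[m["cx"],m["cy"]])
E
```

```text
1.2667 [0.52010293 0.29134695 0.20066155] [-3.14019755e+00 -3.17327687e-04  3.13634970e+00]
{'fx': 343.41935489148403, 'fy': 343.41935489148403, 'cx': 320.11060980419666, 'cy': 235.972056479284, 'R': array([[ 0.00483464,  0.99998749, -0.00128161],
       [ 0.95691664, -0.00425431,  0.29033162],
       [ 0.29032254, -0.00263004, -0.95692524]]), 't': array([-0.29292415, -0.52598855,  0.2001158 ])}
[323.03111067 218.7993592 ]
[323.17511455 223.89224323]
```

View pics/w1.png

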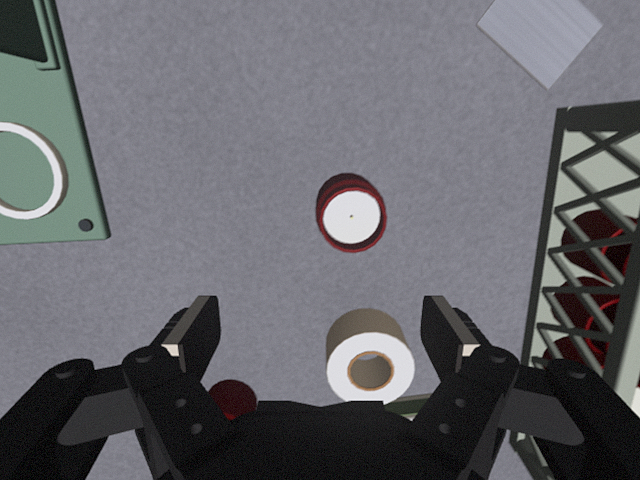

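Wrist view: wax disc centred about (351,216), label roll below it, plate corner at (108,238) and nest ring on the left.

```bash
cat > w1.py <<'E'
from h import *
import pickle
im=cv2.cvtColor(cv2.imread("pics/w1.png"),cv2.COLOR_BGR2RGB); m=ctrl.camera_model("wrist")
c,ct=blob(im,(310,165,395,260),(0,0,150),(179,70,255)); e=cv2.fitEllipse(cv2.convexHull(ct)); print(e,onz(m,*e[0],.058))
c,ct=blob(im,(310,165,395,260),(0,100,60),(179,255,255)); print(cv2.boundingRect(ct))
# plate right edge/bottom edge at z=.012
h=cv2.cvtColor(im,cv2.COLOR_RGB2HSV); k=cv2.inRange(h,np.array((50,40,60)),np.array((90,255,255)))
pts=np.array([(np.flatnonzero(k[v,:130]).max(),v) for v in range(90,215,4)],float)
q=np.array([onz(m,*p,.012)[:2] for p in pts]); d=cv2.fitLine(q.astype(np.float32),cv2.DIST_HUBER,0,.001,.001).ravel(); print("edge dir",d,np.arctan2(d[1],d[0]))
E
python3 w1.py
```

```text
((351.54559326171875, 216.48886108398438), (51.83472442626953, 57.58088302612305), 66.10637664794922) [0.51430586 0.31966782 0.058     ]
(317, 179, 70, 74)
edge dir [0.9989225  0.04640912 0.4673363  0.07274113] 0.04642579
```

Emit:
{"fn": "play_rows", "kwargs": {
  "linear": [
    [6,28,20],
    [6,28,55],
    [6,28,90],
    [6,28,125],
    [6,28,155],
    [6,28,175],
    [6,28,187],
    [6,28,187]
  ],
  "twist": [0,0,0,0,0,0,0,0]
}}

```text
time_s: 1.98
tcp_pos: [0.5097, 0.3227, 0.0117]
eef_rot: [-3.14, -0.004, -3.139]
contact_force: [0.4, -1.1, -0.4]
finger_gap: 0.0859
gripper_force: 0.0
```

Emit:
{"fn": "play_rows", "kwargs": {
  "linear": [
    [0,0,0],
    [0,0,0],
    [0,0,0],
    [0,0,0],
    [0,0,0],
    [0,0,0]
  ],
  "twist": [0,0,0,0,0,0],
  "claw": 255,
  "newtons": 40
}}

```text
time_s: 2.48
tcp_pos: [0.5134, 0.3231, 0.0161]
eef_rot: [3.14, 0.002, -3.141]
contact_force: [-1.1, -0.1, 7.3]
finger_gap: 0.061
gripper_force: 44.5
```

Emit:
{"fn": "play_rows", "kwargs": {
  "linear": [
    [0,0,-15],
    [0,0,-45],
    [2,-8,-80],
    [4,-30,-115],
    [8,-65,-145],
    [12,-100,-165],
    [16,-140,-175],
    [20,-180,-180],
    [24,-220,-180],
    [28,-260,-180],
    [30,-295,-180],
    [31,-313,-180],
    [31,-318,-180],
    [31,-318,-180],
    [31,-318,-180]
  ],
  "twist": [0,0,0,0,0,0,0,0,0,0,0,0,0,0,0]
}}

```text
time_s: 3.73
tcp_pos: [0.4816, 0.0052, 0.1945]
eef_rot: [3.141, 0.001, -3.141]
contact_force: [-0.6, 0.0, -2.7]
finger_gap: 0.0614
gripper_force: 44.4
```

```bash
python3 - <<'E'
from h import *
s=ctrl.state(); print(s["time_s"],s["tcp_pos"],s["eef_rot"],s["finger_gap"],s["contact_force"])
m=ctrl.camera_model("wrist"); im=ctrl.snapshot("wrist"); cv2.imwrite("pics/w2.png",im[:,:,::-1]); 
R,t=np.array(m["R"]),m["t"]
for X in ([.4825,.003,.022],s["tcp_pos"]):
    c=R@X+t; print(c[:2]/c[2]*m["fx"]+[m["cx"],m["cy"]])
E
```

```text
3.7333 [0.4816405  0.00522058 0.194521  ] [ 3.14074729e+00  5.60458051e-04 -3.14101320e+00] 0.06140731626349343 [-5.82048745e-01  2.16349944e-03 -2.73312261e+00]
[318.32443451 214.05679307]
[321.6349241  298.32739532]
```

View pics/w2.png

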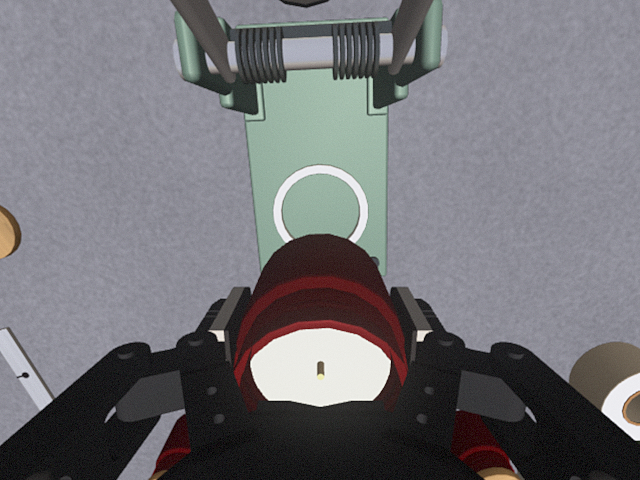

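Nest ring centred about (321,212), jar held upright with wax at about (320,366), wick base (320,362); lever raised at top.

```bash
python3 - <<'E'
from h import *
im=cv2.cvtColor(cv2.imread("pics/w2.png"),cv2.COLOR_BGR2RGB); m=ctrl.camera_model("wrist"); z=ctrl.state()["tcp_pos"][2]
c,ct=blob(im,(260,155,380,240),(0,0,165),(179,50,255)); p=ct.reshape(-1,2); p=p[p[:,1]<232]
# outer outline only: farthest per angle
h=cv2.convexHull(ct).reshape(-1,2); h=h[h[:,1]<232]
q=np.array([onz(m,*a,.022)[:2] for a in h])
A=np.c_[2*q,np.ones(len(q))]; s=np.linalg.lstsq(A,(q**2).sum(1),rcond=None)[0]; print("nest",s[:2],np.sqrt(s[2]+s[:2]@s[:2]))
c,ct=blob(im,(230,310,410,420),(0,0,150),(179,60,255)); h=cv2.convexHull(ct).reshape(-1,2); h=h[h[:,1]<372]
q=np.array([onz(m,*a,z+.042)[:2] for a in h]); A=np.c_[2*q,np.ones(len(q))]; s=np.linalg.lstsq(A,(q**2).sum(1),rcond=None)[0]; print("jar",s[:2],np.sqrt(s[2]+s[:2]@s[:2]))
print("wick",onz(m,320,362,z+.042))
h=cv2.cvtColor(im,cv2.COLOR_RGB2HSV); k=cv2.inRange(h,np.array((50,30,60)),np.array((95,255,255)))
for side in(0,1):
    q=[]
    for v in range(130,235,4):
        n=np.flatnonzero(k[v,230:410]); q.append(onz(m,230+(n.min() if side==0 else n.max()),v,.012)[:2])
    d=cv2.fitLine(np.array(q,np.float32),cv2.DIST_HUBER,0,.001,.001).ravel(); print(d)
E
```

```text
nest [0.09197824 0.0038431 ] 0.3404183784802191
jar [0.49915637 0.00510873] 0.028413225454434286
wick [0.48447243 0.00504717 0.23640028]
[ 0.9988412   0.04812719  0.45464683 -0.05969102]
[0.99896705 0.04543985 0.45021766 0.06770185]
```

```bash
python3 - <<'E'
from h import *
im=cv2.cvtColor(cv2.imread("pics/w2.png"),cv2.COLOR_BGR2RGB); m=ctrl.camera_model("wrist"); z=ctrl.state()["tcp_pos"][2]
def circ(q):
    A=np.c_[2*q,np.ones(len(q))]; s=np.linalg.lstsq(A,(q**2).sum(1),rcond=None)[0]; return s[:2],np.sqrt(s[2]+s[:2]@s[:2])
g=cv2.cvtColor(im,cv2.COLOR_RGB2HSV); k=(g[:,:,1]<45)&(g[:,:,2]>165)
o=[];i=[]
for a in np.linspace(-np.pi*1.05,np.pi*.05,60):
    r=np.arange(25,60,.5); u=321+r*np.cos(a); v=212+r*np.sin(a); h=np.flatnonzero(k[v.round().astype(int),u.round().astype(int)])
    if len(h): i.append((u[h[0]],v[h[0]])); o.append((u[h[-1]],v[h[-1]]))
for e in(o,i): print("nest",circ(np.array([onz(m,*a,.022)[:2] for a in e])))
c,ct=blob(im,(230,310,410,420),(0,0,150),(179,60,255)); h=cv2.convexHull(ct).reshape(-1,2); h=h[(h[:,1]<355)]; print(len(h))
print("rim",circ(np.array([onz(m,*a,z+.059)[:2] for a in h])))
E
```

```text
nest (array([0.4820498 , 0.00610532]), np.float64(0.05586981022851204))
nest (array([0.4804509 , 0.00610406]), np.float64(0.023463611940173434))
15
rim (array([0.48559918, 0.00503954]), np.float64(0.025196666589968164))
```

```bash
python3 - <<'E'
from h import *
im=cv2.cvtColor(cv2.imread("pics/w2.png"),cv2.COLOR_BGR2RGB); m=ctrl.camera_model("wrist"); z=ctrl.state()["tcp_pos"][2]
def circ(q):
    A=np.c_[2*q,np.ones(len(q))]; s=np.linalg.lstsq(A,(q**2).sum(1),rcond=None)[0]; return s[:2],np.sqrt(s[2]+s[:2]@s[:2])
k=im.min(2)>195
o=[];i=[]
for a in np.linspace(-np.pi*1.05,np.pi*.05,60):
    r=np.arange(30,60,.5); u=321+r*np.cos(a); v=212+r*np.sin(a); h=np.flatnonzero(k[v.round().astype(int),u.round().astype(int)])
    if len(h): i.append((u[h[0]],v[h[0]])); o.append((u[h[-1]],v[h[-1]]))
print(len(o))
for e in(o,i): print("nest",circ(np.array([onz(m,*a,.022)[:2] for a in e])))
E
```

```text
60
nest (array([0.4812603 , 0.00548441]), np.float64(0.044169654971116655))
nest (array([0.48131942, 0.00547115]), np.float64(0.037505534259090284))
```

Emit:
{"fn": "play_rows", "kwargs": {
  "linear": [
    [3.5,0.5,15],
    [3.5,0.5,45],
    [3.5,0.5,75],
    [3.5,0.5,105],
    [3.5,0.5,130],
    [3.5,0.5,145],
    [3.5,0.5,155],
    [3.5,0.5,161],
    [3.5,0.5,165],
    [3.5,0.5,165],
    [3.5,0.5,165]
  ],
  "twist": [0,0,0,0,0,0,0,0,0,0,0]
}}

```text
time_s: 4.7
tcp_pos: [0.4786, 0.005, 0.0299]
eef_rot: [3.141, 0.001, -3.141]
contact_force: [0.4, -0.4, -1.1]
finger_gap: 0.0612
gripper_force: 44.4
```

Emit:
{"fn": "play_rows", "kwargs": {
  "linear": [
    [0,0,1],
    [0,0,2],
    [0,0,2],
    [0,0,2]
  ],
  "twist": [0,0,0,0]
}}

```text
time_s: 5.03
tcp_pos: [0.4787, 0.0048, 0.0281]
eef_rot: [3.141, 0.002, -3.141]
contact_force: [-1.1, 0.6, 6.1]
finger_gap: 0.0607
gripper_force: 44.9
```

Emit:
{"fn": "play_rows", "kwargs": {
  "linear": [
    [0,0,0],
    [0,0,0],
    [0,0,0],
    [0,0,0],
    [0,0,0]
  ],
  "twist": [0,0,0,0,0],
  "claw": 0
}}

```text
time_s: 5.45
tcp_pos: [0.478, 0.0047, 0.0272]
eef_rot: [-3.142, -0.0, -3.141]
contact_force: [0.5, -0.5, -0.3]
finger_gap: 0.0855
gripper_force: 0.0
```

Emit:
{"fn": "play_rows", "kwargs": {
  "linear": [
    [0,0,-15],
    [0,0,-40],
    [0,0,-75],
    [0,0,-110],
    [0,-10,-140],
    [-4,-40,-165],
    [-8,-80,-172],
    [-11,-120,-172],
    [-14,-160,-172],
    [-17,-200,-172],
    [-20,-240,-172],
    [-22,-280,-172],
    [-23,-315,-172],
    [-23,-330,-172],
    [-23,-330,-172],
    [-23,-330,-172]
  ],
  "twist": [0,0,0,0,0,0,0,0,0,0,0,0,0,0,0,0]
}}

```text
time_s: 6.78
tcp_pos: [0.5004, -0.326, 0.1987]
eef_rot: [3.141, -0.001, 3.14]
contact_force: [0.4, 0.9, -1.2]
finger_gap: 0.0851
gripper_force: 0.0
```

```bash
python3 - <<'E'
from h import *
s=ctrl.state(); print(s["time_s"],s["tcp_pos"],s["eef_rot"])
m=ctrl.camera_model("wrist"); im=ctrl.snapshot("wrist"); cv2.imwrite("pics/w3.png",im[:,:,::-1])
sc=ctrl.snapshot("scene"); cv2.imwrite("pics/scene3.png",sc[:,:,::-1])
c,ct=blob(im,(150,100,480,290),(8,60,80),(30,255,255)); h=cv2.convexHull(ct); e=cv2.fitEllipse(h); print(e,onz(m,*e[0],.016))
R,t=np.array(m["R"]),m["t"]; print("tcp depth",(R@s["tcp_pos"]+t))
E
```

```text
6.7833 [ 0.50044044 -0.32601507  0.19872111] [ 3.14125827e+00 -9.65148946e-04  3.13961015e+00]
((323.44488525390625, 210.67274475097656), (60.15129089355469, 60.92134094238281), 86.29222106933594) [ 0.50008722 -0.32340422  0.016     ]
tcp depth [0.0007033  0.02872923 0.1583302 ]
```

View pics/w3.png

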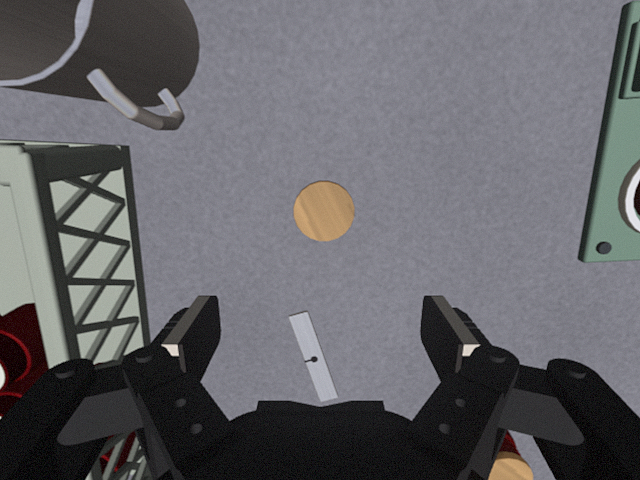

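Lid is centred at (323,211), well clear of pitcher handle, crate and wick bar.

Emit:
{"fn": "play_rows", "kwargs": {
  "linear": [
    [0,2.5,20],
    [0,2.5,55],
    [0,2.5,90],
    [0,2.5,125],
    [0,2.5,155],
    [0,2.5,180],
    [0,2.5,192],
    [0,2.5,198],
    [0,2.5,200.5],
    [0,2.5,200.5],
    [0,2.5,200.5]
  ],
  "twist": [0,0,0,0,0,0,0,0,0,0,0]
}}

```text
time_s: 7.8
tcp_pos: [0.5021, -0.3231, 0.0003]
eef_rot: [-3.141, 0.002, -3.141]
contact_force: [0.3, -0.3, -0.7]
finger_gap: 0.0856
gripper_force: 0.0
```

Emit:
{"fn": "play_rows", "kwargs": {
  "linear": [
    [0,0,0],
    [0,0,0],
    [0,0,0],
    [0,0,0],
    [0,0,0],
    [0,0,0]
  ],
  "twist": [0,0,0,0,0,0],
  "claw": 255,
  "newtons": 25
}}

```text
time_s: 8.3
tcp_pos: [0.5017, -0.3231, 0.0001]
eef_rot: [-3.141, 0.002, -3.142]
contact_force: [-1.1, 1.2, 6.6]
finger_gap: 0.0587
gripper_force: 25.5
```

Emit:
{"fn": "play_rows", "kwargs": {
  "linear": [
    [0,0,-10],
    [0,0,-35],
    [0,0,-70],
    [0,5,-110],
    [2,25,-150],
    [5,60,-185],
    [8,100,-200],
    [10,140,-200],
    [12,180,-200],
    [14,220,-200],
    [16,260,-200],
    [18,295,-200],
    [19,318,-200],
    [20,328,-200],
    [20,328,-200],
    [20,328,-200]
  ],
  "twist": [0,0,0,0,0,0,0,0,0,0,0,0,0,0,0,0]
}}

```text
time_s: 9.63
tcp_pos: [0.4811, 0.0044, 0.1993]
eef_rot: [-3.141, 0.001, -3.141]
contact_force: [0.4, -1.3, -0.0]
finger_gap: 0.0587
gripper_force: 27.3
```

```bash
python3 - <<'E'
from h import *
s=ctrl.state(); print(s["time_s"],s["tcp_pos"],s["eef_rot"],s["finger_gap"])
m=ctrl.camera_model("wrist"); im=ctrl.snapshot("wrist"); cv2.imwrite("pics/w4.png",im[:,:,::-1])
c,ct=blob(im,(200,270,440,430),(8,60,80),(30,255,255)); h=cv2.convexHull(ct); e=cv2.fitEllipse(h); print(e,onz(m,*e[0],s["tcp_pos"][2]+.016))
E
```

```text
9.6333 [0.48105732 0.00435838 0.19926872] [-3.14116552e+00  6.40988592e-04 -3.14124396e+00] 0.058703062999737536
((320.1306457519531, 309.5169372558594), (128.68930053710938, 142.8944854736328), 89.79243469238281) [0.47797578 0.00363301 0.21526872]
```

View pics/w4.png

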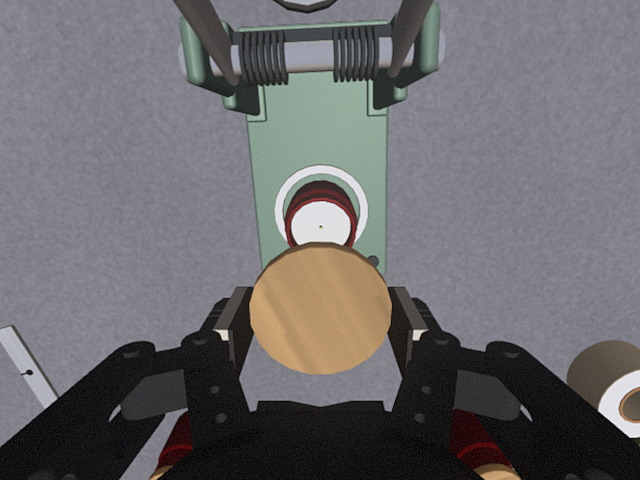

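Lid sits level in the fingers, centre (320,310); jar stands in the nest with wick at (320,226).

```bash
python3 - <<'E'
from h import *
im=cv2.cvtColor(cv2.imread("pics/w4.png"),cv2.COLOR_BGR2RGB); m=ctrl.camera_model("wrist")
def circ(q):
    A=np.c_[2*q,np.ones(len(q))]; s=np.linalg.lstsq(A,(q**2).sum(1),rcond=None)[0]; return s[:2],np.sqrt(s[2]+s[:2]@s[:2])
k=im.min(2)>150
o=[]
for a in np.linspace(-np.pi*1.0,0,50):
    r=np.arange(15,38,.5); u=320+r*np.cos(a); v=226+r*np.sin(a); h=np.flatnonzero(~k[v.round().astype(int),u.round().astype(int)])
    if len(h): o.append((u[h[0]],v[h[0]],a))
o=np.array(o); q=np.array([onz(m,*a[:2],.087)[:2] for a in o]); up=(o[:,2]>-2.6)&(o[:,2]<-.5)
print("rim near arc",circ(q[up]),"wick",onz(m,320,226,.072))
q=np.array([onz(m,*a[:2],.07)[:2] for a in o]); print(circ(q[~up]))
E
```

```text
rim near arc (array([0.48091578, 0.00288311]), np.float64(0.023730318763867986)) wick [0.48127043 0.00258864 0.072     ]
(array([0.48358068, 0.00283739]), np.float64(0.024633967077195687))
```

Emit:
{"fn": "play_rows", "kwargs": {
  "linear": [
    [-3,-1,15],
    [-3,-1,40],
    [-3,-1,65],
    [-3,-1,85],
    [-3,-1,97],
    [-3,-1,104],
    [-3,-1,108],
    [-3,-1,110],
    [-3,-1,110],
    [-3,-1,110]
  ],
  "twist": [0,0,0,0,0,0,0,0,0,0]
}}

```text
time_s: 10.52
tcp_pos: [0.4846, 0.0039, 0.0895]
eef_rot: [3.141, 0.001, 3.141]
contact_force: [0.3, 0.5, -1.1]
finger_gap: 0.0586
gripper_force: 27.3
```

```bash
python3 - <<'E'
from h import *
s=ctrl.state(); print(s["time_s"],s["tcp_pos"])
a=[]
for n,b in(("side",(250,230,350,310)),("scene",(260,190,340,270))):
    im=ctrl.snapshot(n); u0,v0,u1,v1=b; a.append(cv2.resize(im[v0:v1,u0:u1],(400,320),interpolation=cv2.INTER_CUBIC))
im=ctrl.snapshot("wrist"); c=np.hstack(a); w=cv2.resize(im[150:420,190:450],(265,275)); p=np.zeros((275,800,3),np.uint8); p[:,:265]=w
cv2.imwrite("pics/c5.png",np.vstack([c,p])[:,:,::-1])
E
```

```text
10.5167 [0.484577   0.00388476 0.08945924]
```

View pics/c5.png

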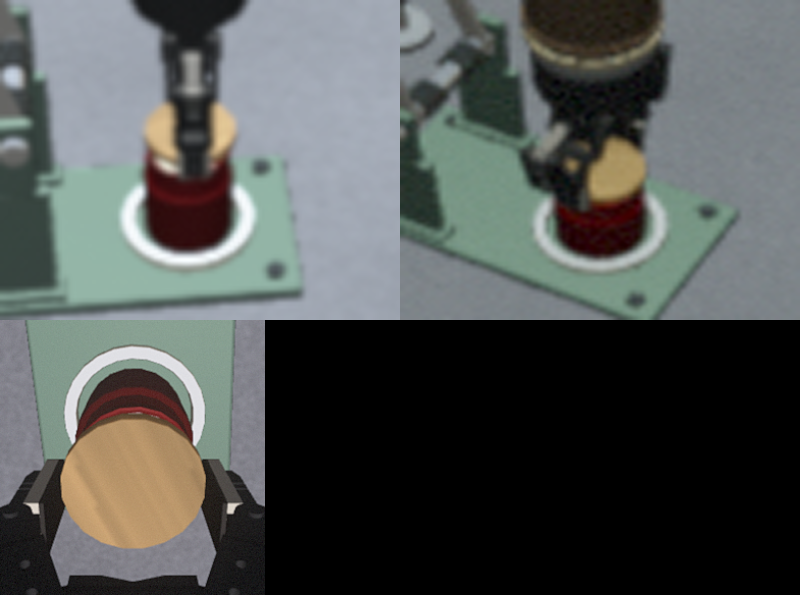

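Lid is centred just above the rim in all three views; lower it.

Emit:
{"fn": "play_rows", "kwargs": {
  "linear": [
    [0,-1,2],
    [0,-1,4],
    [0,-1,6],
    [0,-1,7],
    [0,-1,8],
    [0,-1,9],
    [0,-1,9],
    [0,-1,9]
  ],
  "twist": [0,0,0,0,0,0,0,0]
}}

```text
time_s: 11.33
tcp_pos: [0.484, 0.0032, 0.0801]
eef_rot: [3.141, -0.0, -3.141]
contact_force: [-1.7, -0.4, 5.7]
finger_gap: 0.0587
gripper_force: 27.9
```

Emit:
{"fn": "play_rows", "kwargs": {
  "linear": [
    [0,0,0],
    [0,0,0],
    [0,0,0],
    [0,0,0],
    [0,0,0],
    [0,0,-10],
    [0,0,-40],
    [0,0,-80],
    [0,0,-120],
    [0,0,-150],
    [0,0,-160],
    [0,0,-160],
    [0,0,-160]
  ],
  "twist": [0,0,0,0,0,0,0,0,0,0,0,0,0],
  "claw": 0
}}

```text
time_s: 12.42
tcp_pos: [0.4839, 0.0032, 0.2401]
eef_rot: [3.141, 0.001, -3.141]
contact_force: [-1.0, 0.1, -1.1]
finger_gap: 0.0853
gripper_force: 0.0
```

```bash
python3 - <<'E'
from h import *
s=ctrl.state(); print(s["time_s"],s["tcp_pos"],s["eef_rot"])
m=ctrl.camera_model("wrist"); im=ctrl.snapshot("wrist"); cv2.imwrite("pics/w6.png",im[:,:,::-1])
c,ct=blob(im,(250,130,400,300),(8,60,80),(30,255,255)); h=cv2.convexHull(ct); e=cv2.fitEllipse(h); print(e,onz(m,*e[0],.096))
S={}
M={n:ctrl.camera_model(n) for n in("scene","side")}
for n,b in(("scene",(230,140,275,185)),("side",(212,175,250,222))):
    im=ctrl.snapshot(n); cv2.imwrite(f"pics/{n}6.png",im[:,:,::-1])
    c,ct=blob(im,b,(0,150,70),(10,255,255)); r=cv2.minAreaRect(ct); S[n]=c; print(n,c,r)
print(tri(M["scene"],S["scene"],M["side"],S["side"]))
for n in S: print(onz(M[n],*S[n],.329))
E
```

```text
12.4167 [0.48391644 0.00324271 0.2400629 ] [ 3.14113910e+00  9.87584193e-04 -3.14133166e+00]
((320.0609436035156, 217.97906494140625), (67.61651611328125, 68.49826049804688), 83.61891174316406) [0.48160905 0.00256914 0.096     ]
scene [249.33959311 163.31924883] ((249.2760467529297, 163.29637145996094), (5.650451183319092, 19.97838020324707), 42.273685455322266)
side [226.02162162 192.82522523] ((226.0, 192.5), (6.0, 17.0), 0.0)
(array([ 0.32563334, -0.00431432,  0.33520647]), np.float64(0.003557059574682348))
[ 0.32327326 -0.00138371  0.329     ]
[0.32303115 0.00688976 0.329     ]
```

View pics/w6.png

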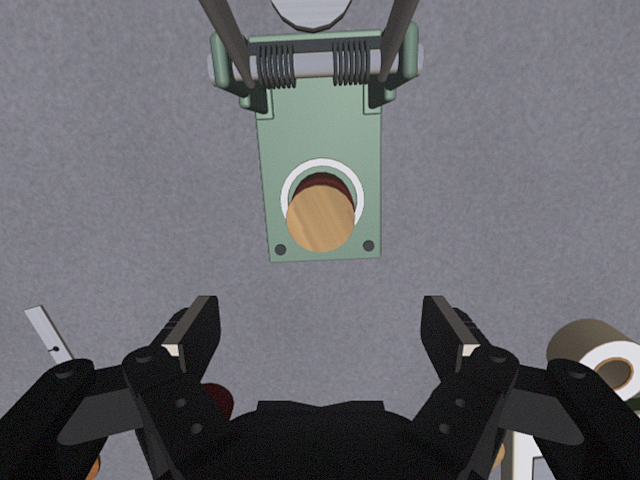

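Lid seated flat and centred at (320,218). Now the grip.

```bash
python3 -c "
from plant import ctrl
print(ctrl.state()['qpos'].round(3))"
```

```text
[-0.338  0.159  0.262  1.933 -0.047  1.059  1.515]
```

Emit:
{"fn": "play_rows", "kwargs": {
  "linear": [
    [0,0,-35],
    [0,0,-75],
    [0,0,-110],
    [10,0,-130],
    [25,0,-135],
    [45,-1,-135],
    [65,-1,-135],
    [85,-2,-135],
    [105,-2,-135],
    [120,-3,-135],
    [130,-3,-135],
    [130,-3,-135],
    [130,-3,-135],
    [130,-3,-135]
  ],
  "twist": [0.1,0.2,0.3,0.4,0.5,0.6,0.7,0.8,0.9,1.0,1.1,1.2,1.3,1.4]
}}

```text
time_s: 13.73
tcp_pos: [0.3535, 0.0001, 0.3736]
eef_rot: [-3.139, 0.0, 1.737]
contact_force: [-0.8, -0.6, 0.5]
finger_gap: 0.0852
gripper_force: 0.0
```

```bash
python3 -c "
from plant import ctrl
print(ctrl.state()['qpos'].round(3),ctrl.state()['tcp_pos'],ctrl.state()['eef_rot'])"
```

```text
[-0.335 -0.192  0.162  1.945  0.031  1.388 -0.015] [3.53490208e-01 1.35201381e-04 3.73635564e-01] [-3.13935655e+00  9.74814077e-05  1.73692409e+00]
```

Emit:
{"fn": "play_rows", "kwargs": {
  "linear": [
    [1,-8,0],
    [2,-20,0],
    [3,-28,0],
    [3,-30,0],
    [3,-30,0]
  ],
  "twist": [0.06,0.12,0.12,0.12,0.12]
}}

```text
time_s: 14.15
tcp_pos: [0.3236, -0.0021, 0.3744]
eef_rot: [-3.141, 0.0, 1.624]
contact_force: [-0.1, 0.3, 0.7]
finger_gap: 0.0856
gripper_force: 0.0
```

```bash
python3 - <<'E'
from h import *
s=ctrl.state(); print(s["time_s"],s["tcp_pos"],s["eef_rot"],s["qpos"].round(3))
m=ctrl.camera_model("wrist"); im=ctrl.snapshot("wrist"); cv2.imwrite("pics/w7.png",im[:,:,::-1])
c,ct=blob(im,(150,50,500,400),(0,150,70),(10,255,255)); r=cv2.minAreaRect(ct); print(c,r,onz(m,*c,.329))
b=cv2.boxPoints(r); print([onz(m,*q,.329)[:2].round(4) for q in b])
E
```

```text
14.15 [ 0.32358799 -0.00213914  0.37440173] [-3.14107700e+00  1.81101978e-05  1.62357302e+00] [-0.307 -0.252  0.125  1.988  0.031  1.404 -0.138]
[318.75025116 261.80063291] ((319.0, 263.0), (30.0, 116.0), 0.0) [ 0.32324385 -0.00198245  0.329     ]
[array([ 0.3162, -0.0417]), array([0.3133, 0.0314]), array([0.33  , 0.0323]), array([ 0.3347, -0.0407])]
```

View pics/w7.png

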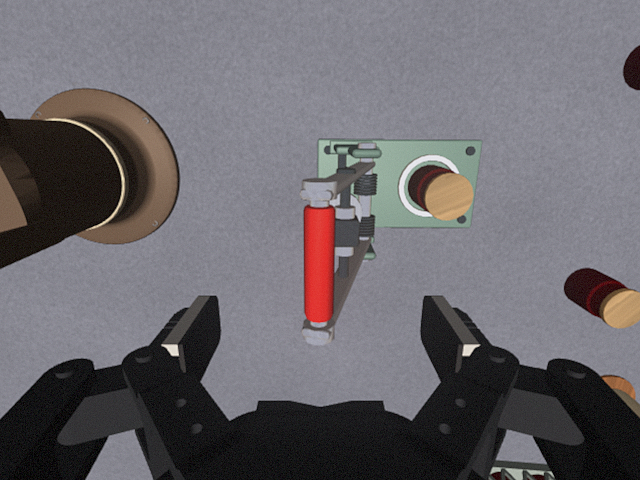

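Grip bar is centred at (319,263), aligned with the image vertical and the fingers: straight down.

Emit:
{"fn": "play_rows", "kwargs": {
  "linear": [
    [0,0,15],
    [0,0,32],
    [0,0,48],
    [0,0,58],
    [0,0,62],
    [0,0,62],
    [0,0,62]
  ],
  "twist": [0,0,0,0,0,0,0]
}}

```text
time_s: 14.78
tcp_pos: [0.3243, -0.0019, 0.3132]
eef_rot: [3.141, -0.0, 1.622]
contact_force: [0.1, 0.5, 0.4]
finger_gap: 0.0855
gripper_force: 0.0
```

Emit:
{"fn": "play_rows", "kwargs": {
  "linear": [
    [0,0,0],
    [0,0,0],
    [0,0,0],
    [0,0,0],
    [0,0,0],
    [0,0,0],
    [0,0,0],
    [0,0,0]
  ],
  "twist": [0,0,0,0,0,0,0,0],
  "claw": 255,
  "newtons": 40
}}

```text
time_s: 15.45
tcp_pos: [0.3238, -0.002, 0.313]
eef_rot: [-3.141, -0.0, 1.622]
contact_force: [-3.0, 0.8, 4.2]
finger_gap: 0.0169
gripper_force: 39.0
```

```bash
python3 - <<'E'
from h import *
s=ctrl.state(); print(s["time_s"],s["tcp_pos"],s["eef_rot"],s["qpos"].round(3),s["contact_force"])
yaw=s["eef_rot"][2]; tx=np.array([np.cos(yaw),np.sin(yaw)]); ty=np.array([np.sin(yaw),-np.cos(yaw)])
u=-np.array([np.cos(.0465),np.sin(.0465)]); th0=-np.deg2rad(15)
f=lambda th:(-.185*np.sin(th+th0)*u, .185*np.cos(th+th0))
h0,z0=f(0)
for i,th in enumerate(np.linspace(0,1.833,23)[1:]):
    h,z=f(th); print(i+1,round(th,3),[round(float(x)*1000) for x in((h-h0)@tx,(h-h0)@ty,-(z-z0))])
E
```

```text
15.45 [ 0.32378217 -0.00197334  0.31296849] [-3.14142699e+00 -1.25627957e-04  1.62179540e+00] [-0.307 -0.22   0.133  2.105  0.03   1.255 -0.136] [-2.9681636   0.84137222  4.21539911]
1 0.083 [0, 15, -3]
2 0.167 [0, 30, -5]
3 0.25 [0, 46, -6]
4 0.333 [0, 61, -6]
5 0.417 [0, 76, -4]
6 0.5 [0, 92, -1]
7 0.583 [0, 106, 3]
8 0.667 [-1, 121, 9]
9 0.75 [-1, 135, 15]
10 0.833 [-1, 148, 23]
11 0.916 [-1, 161, 32]
12 1.0 [-1, 172, 42]
13 1.083 [-1, 183, 53]
14 1.166 [-1, 193, 64]
15 1.25 [-1, 202, 77]
16 1.333 [-1, 210, 90]
17 1.416 [-1, 217, 104]
18 1.5 [-1, 223, 118]
19 1.583 [-1, 227, 133]
20 1.666 [-1, 230, 148]
21 1.75 [-1, 232, 163]
22 1.833 [-1, 233, 179]
```

Emit:
{"fn": "play_rows", "kwargs": {
  "linear": [
    [0,7,-1],
    [0,15,-3],
    [0,23,-4],
    [0,30,-5],
    [0,38,-6],
    [0,46,-6],
    [0,54,-6],
    [0,61,-6],
    [0,69,-5],
    [0,76,-4],
    [0,84,-3],
    [0,92,-1],
    [0,99,1],
    [0,106,3],
    [-1,114,6],
    [-1,121,9],
    [-1,128,12],
    [-1,135,15],
    [-1,142,19],
    [-1,148,23]
  ],
  "twist": [0,0,0,0,0,0,0,0,0,0,0,0,0,0,0,0,0,0,0,0]
}}

```text
time_s: 17.12
tcp_pos: [0.4722, 0.0049, 0.289]
eef_rot: [-3.141, -0.0, 1.622]
contact_force: [-2.2, 0.9, -1.3]
finger_gap: 0.0169
gripper_force: 39.1
```

Emit:
{"fn": "play_rows", "kwargs": {
  "linear": [
    [0,6,4],
    [0,13,9],
    [0,19,14],
    [0,24,19],
    [0,30,24],
    [0,35,30],
    [0,40,35],
    [0,45,41],
    [0,50,47],
    [0,54,54],
    [0,58,60],
    [0,62,67],
    [0,66,74],
    [0,69,81],
    [0,72,88],
    [0,75,95],
    [0,77,102],
    [0,79,110],
    [0,80,113],
    [0,80,113]
  ],
  "twist": [0,0,0,0,0,0,0,0,0,0,0,0,0,0,0,0,0,0,0,0]
}}

```text
time_s: 18.78
tcp_pos: [0.5511, 0.0086, 0.1756]
eef_rot: [-3.139, 0.0, 1.622]
contact_force: [-6.6, 0.7, 0.4]
finger_gap: 0.0164
gripper_force: 39.5
```

```bash
python3 - <<'E'
from h import *
s=ctrl.state(); print(s["time_s"],s["tcp_pos"],s["finger_gap"],s["contact_force"])
a=[]
for n,b in(("side",(240,210,360,306)),("scene",(250,170,370,266))):
    im=ctrl.snapshot(n); u0,v0,u1,v1=b; a.append(cv2.resize(im[v0:v1,u0:u1],(400,320),interpolation=cv2.INTER_CUBIC))
cv2.imwrite("pics/c8.png",np.hstack(a)[:,:,::-1])
E
```

```text
18.7833 [0.55108826 0.00856682 0.17562315] 0.016373670738999205 [-6.6071757   0.66937622  0.44923456]
```

View pics/c8.png

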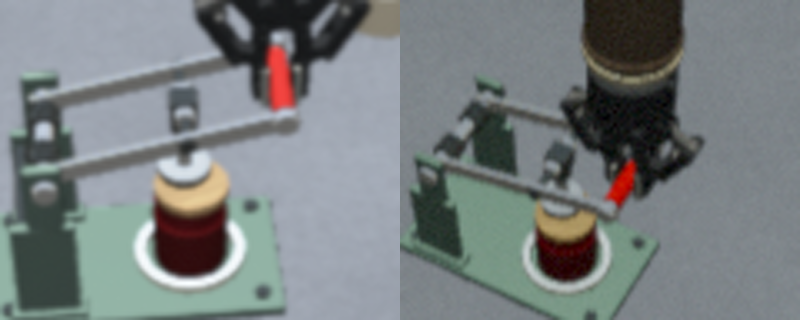

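Lever is near level, pad hanging just over the centred lid; press the rest slowly with a firmer grip.

Emit:
{"fn": "play_rows", "kwargs": {
  "linear": [
    [0,1,4],
    [0,1,8],
    [0,2,12],
    [0,2,16],
    [0,3,20],
    [0,3,24],
    [0,3,28],
    [0,3,31],
    [0,4,34],
    [0,4,37],
    [0,4,39],
    [0,4,41],
    [0,4,42],
    [0,4,42],
    [0,4,42],
    [0,4,42],
    [0,4,42]
  ],
  "twist": [0,0,0,0,0,0,0,0,0,0,0,0,0,0,0,0,0],
  "newtons": 70
}}

```text
time_s: 20.3
tcp_pos: [0.5559, 0.0088, 0.136]
eef_rot: [3.141, -0.0, 1.622]
contact_force: [-8.6, 0.0, 12.7]
finger_gap: 0.0155
gripper_force: 69.5
```

```bash
python3 - <<'E'
from h import *
s=ctrl.state(); print(s["time_s"],s["tcp_pos"],s["finger_gap"],s["contact_force"])
a=[];P={};M={}
for n,b in(("side",(240,210,360,306)),("scene",(250,170,370,266))):
    im=ctrl.snapshot(n); M[n]=ctrl.camera_model(n); u0,v0,u1,v1=b; a.append(cv2.resize(im[v0:v1,u0:u1],(400,320),interpolation=cv2.INTER_CUBIC))
cv2.imwrite("pics/c9.png",np.hstack(a)[:,:,::-1])
E
```

```text
20.3 [0.55586034 0.0088082  0.13595384] 0.015543047824673535 [-8.6004661   0.03253146 12.686245  ]
```

View pics/c9.png

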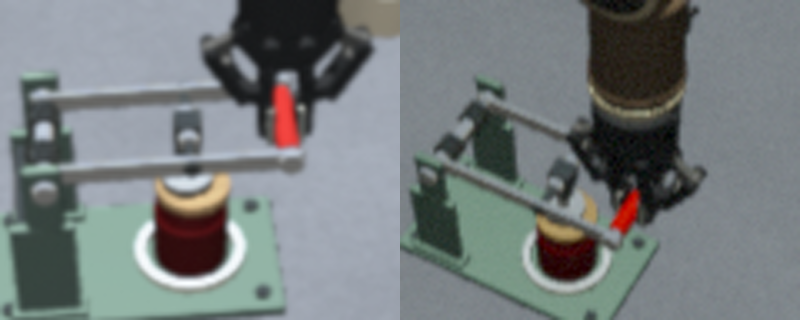

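Emit:
{"fn": "play_rows", "kwargs": {
  "linear": [
    [0,0,1],
    [0,0,1],
    [0,0,1],
    [0,0,1],
    [0,0,1],
    [0,0,1],
    [0,0,1],
    [0,0,1],
    [0,0,1],
    [0,0,1]
  ],
  "twist": [0,0,0,0,0,0,0,0,0,0]
}}

```text
time_s: 21.23
tcp_pos: [0.5559, 0.0088, 0.135]
eef_rot: [3.141, -0.0, 1.622]
contact_force: [-9.5, 0.8, 12.3]
finger_gap: 0.0157
gripper_force: 69.5
```

```bash
python3 -c "
from plant import ctrl
s=ctrl.state(); print(s['tcp_pos'],s['contact_force'],s['finger_gap'])
f=s['contact_force'][2]
if 10<f<16: print(ctrl.job_done())"
```

```text
[0.55585896 0.00879754 0.13499536] [-9.50917474  0.83662753 12.34124246] 0.01572971554249209
the job is handed in; nothing more can be done
None
```

I handed the job in at about 21 s with the jar in the nest, the lid in its mouth and the lever held down near level by its grip: about 12 N upward on the tool, as expected at level. No verdict came back.

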